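# Load the specimen carrier and hold it up level

### The job

Set the loose specimen mount fully down into the carrier's empty nest, turned so that its tab lies in the nest's slot like the mount already loaded, and let go of it while the carrier still stands on the desk. Then lift the carrier by its handle straight up off the desk to about 12 cm, level and with both mounts aboard, and finish while holding it there, steady. Do not disturb the wax tin and the clear dish that stand near the carrier.

Things in the scene. Friction and masses are not known exactly. Their poses are not given: they have to be found in the camera images.
- carrier: specimen carrier standing on the desk: bare metal plate 90 (x) x 200 (y) x 6 mm with a handle over its middle and two nests, at y = +72 and -72 mm. Origin at the centre of the underside; z up, y along the plate and the handle bar, -x is the side with the nests' slots. About 0.45 kg empty. Microscope equipment overhangs the back of the desk: move the arm across over the front.
- handle (a point): centre of the carrier's handle bar, 70 mm above the carrier's underside. The black bar is 14 mm thick (carrier x), 60 mm long (carrier y) and 18 mm high (61 to 79 mm above the underside), flat-sided, free below except for two 8 mm posts 24 mm either side of the middle. Axes as the carrier's.
- empty_nest (a point): floor centre of the empty nest (carrier x 0, y +72, z 6 mm); a seated mount has its origin here and the carrier's yaw. Pocket 35 x 35 mm, floor = plate top; thin walls end 10 mm above the floor in flared lips opening to about 43 mm; a 15 mm wide slot in the middle of the wall on the carrier's -x side takes the tab.
- slot (a point): floor of the empty nest's slot, 28 mm from the nest centre towards carrier -x (carrier x -28, y +72, z 6 mm); the end of the tab of a seated mount lies here.
- full_nest (a point): floor centre of the loaded nest (carrier x 0, y -72, z 6 mm).
- mount: loose specimen mount standing upright on the desk, steel, 0.1 kg: foot 32 x 32 x 12 mm with a tab on its -x side (10 mm wide, 8 mm high, its end 30 mm from the centre); above it a square post 18 x 18 mm, 12 to 52 mm up, sides parallel to the foot's, and a small brass disc on top (54 mm in all). Origin at the centre of the underside, z up.
- tab (a point): underside of the mount's tab, 28 mm from the mount's centre along its -x.
- mate: the same kind of mount, already seated in the nest at carrier y -72 mm, its tab in the slot. Same origin and axes as the loose one.
- wax_tin: round grey tin, 56 mm across, 20 mm high, on the open desk to one side of the carrier; a bystander. Origin at the centre of its underside.
- dish: clear round dish, 62 mm across, 14 mm high, on the open desk to the left of the carrier; a bystander. Origin at the centre of its underside.
Things that resemble listed ones, but are neither listed nor needed, are in the scene too. Leave any brown or purple look-alike of the mate alone.

How it is judged (in metres and radians):
On the way, in this order (a step that is already met when the one before it is completed fails the run):
1. the mount is seated in the empty nest, tab in the slot, and released, with the carrier still standing on the desk (horizontal distance between mount and empty_nest below 0.005 m and z of mount in the frame of carrier below 0.0085 m and horizontal distance between tab and slot below 0.007 m and angle between the z axis of mount and the z axis of carrier, either way round below 0.1 rad and contact force between mount and the fingers below 0.5 N and height (world z) of carrier below 0.01 m), for 0.2 s.
2. the carrier is lifted clear of the desk in the fingers with both mounts seated (horizontal distance between mount and empty_nest below 0.005 m and z of each of mount, mate in the frame of carrier below 0.0085 m and horizontal distance between tab and slot below 0.007 m and angle between the z axis of mount and the z axis of carrier, either way round below 0.1 rad and horizontal distance between mate and full_nest below 0.005 m and height (world z) of carrier above 0.05 m and contact force between carrier and the fingers above 3 N), for 0.2 s.
At the end, for the whole second after the job is handed in: Carrier held by the fingers alone (over 3 N), underside 80-160 mm up, x under 0.6 m, tilt under 0.12 rad, at rest; both mounts untouched in their nests (centre within 5 mm, foot within 2.5 mm of the floor, tab end within 7 mm of its slot place); tin and dish moved under 30 mm (horizontal distance between mount and empty_nest below 0.005 m and z of each of mount, mate in the frame of carrier below 0.0085 m and horizontal distance between tab and slot below 0.007 m and angle between the z axis of mount and the z axis of carrier, either way round below 0.1 rad and horizontal distance between mate and full_nest below 0.005 m and height (world z) of carrier between 0.08 and 0.16 m and world x of carrier below 0.6 m and angle between carrier's own z axis and vertical below 0.12 rad and linear speed of carrier below 0.03 m/s and angular speed of carrier below 0.2 rad/s and contact force between carrier and the fingers above 3 N and contact force between each of mount, mate and the fingers below 0.5 N and distance of each of wax_tin, dish from where it was at the start of the episode below 0.03 m); the arm keeps its last pose, push and grip.
It fails at once if the wax tin or the dish is shoved away (more than 30 mm) (distance of any of wax_tin, dish from where it was at the start of the episode above 0.03 m).
It fails at once if the carrier tips by more than 0.3 rad (angle between carrier's own z axis and vertical above 0.3 rad).
It also fails if it takes over 58 s, if anything falls off the work surface, if the arm or the gripper's body presses on something with over 40 N, if the wrist force passes 120 N, or if a joint passes its speed limit or range.

### The arm

A 6-joint arm with a two-finger parallel gripper is mounted at the origin on a cart in front of the work surface, level with it; the furniture and walls round the work are solid. World frame = base frame: x ahead of the robot, y to its left, z up, the work surface at z = 0. Lengths are in m, angles in degrees, forces in N, time in s.
With the tool pointing down it reaches from about 0.3 to 0.775 m from the base axis. Payload 14.6 kg.
Tool frame: the origin (TCP) lies midway between the tips of the shut fingers; the grasp point (between the pads) lies 19 mm behind it; z points along the fingers, y is the line along which they close (so a half turn about z gives the same grasp; the last joint's range is limited). The gripper opens to 94 mm and grips with 3 to 60 N. Pads are 16 mm wide; open, the fingers measure 119 mm over their backs; the gripper's body (75 mm by 177 mm) begins 78 mm behind the grasp point.
Start: joints at [71.413, 17.183, 87.147, -0, 75.671, -3.816], TCP at [0.14, 0.532, 0.176] pointing down, gripper open.
Joint ranges: [-173.82, 173.82], [-45.26, 126.66], [13.44, 144.39], [-59.66, 239.66], [0, 175.72], [-146.38, 146.38]. Speed limits (degrees/s): [127.2, 127.2, 147.25, 180, 180, 180].

### API

Orientations are given as a 3x3 rotation matrix whose columns are the frame's x, y, z axes.
In Python, from plant import env gives the robot as it stands. The module is installed in compiled form; this text tells all that it offers.
- The arm moves only by the tool play_rows, never from a script. Its argument "commands" is a list of rows, each a list of 7 numbers: the turn, a rotation vector about the tool's x, y, z in rad, then the shift along the tool's x, y, z in cm, then the opening, from 0 (shut) to 1 (fully open). In form: [[ax, ay, az, tx, ty, tz, hand], ...]. A call has 1 to 20 rows; each row shifts and turns the commanded pose from where the row before left it, along the tool's axes as they then stand; what a row does not reach is not made up. A row lasts 1/12 s, in which the tool goes at most 41.7 mm and 7.16 degrees, less where a joint would pass 70% of its speed; a pose out of reach is approached as far as the arm can. A call with a gripper value outside its range is refused whole. The fingers move at their own pace and stop on an object; "force" is the grip in N (left out, the last holds). Time passes only in rows, so rows that do not move let the fingers close. It gives the time, the measured TCP pose, the force, the opening and the grip force at its end, in the units of the state.
- env.observe(): the state, without advancing time (a new reading comes with each control period).
- env.grab_frame(name): name is "scene" or "side" or "wrist"; returns a dict with "image" (400x640x3 uint8, red, green, blue), "depth" (400x640 float32, m along the optical axis (not along the pixel's ray), 0 where there is no reading), "camera_matrix" (3x3 intrinsics, pixels), "R" (3x3) and "t" (3): a world point X has camera coordinates R X + t. Camera axes: x right, y down, z forward; pixel columns grow to the right and rows downward; lengths in m; the calibration is good to about 2 mm. A picture is of the moment at which its call begins.
- env.sign_off(): hands the job in; it is judged then, once.
The state is a dict: "t": time; "joint_positions": joint angles; "dq": joint speeds; "joint_efforts": joint torques, N m; "position": TCP position; "tcp_rot": TCP orientation; "force": force on the tool from outside, world axes, zero at the start; "ft_torque": the same for the moment, N m; "finger_gap": finger opening in m; "grip_force": force on a finger pad.
Only numpy, scipy, OpenCV 4.12 (cv2) and the standard library are available. Lean on these libraries where they do the work, as an engineer would, in place of code of your own. Each camera call takes 0.05 s, during which the arm holds its last target. There are 200 camera calls.

## Working session

There is one attempt and no reset: what is moved stays moved. The work goes in short steps, Python scripts to look and compute and a tool call to move; the robot and the scene stay as the last step left them, time stands still between calls to the robot, and variables do not carry over. Pictures are saved under pics/ and viewed, at most 10 in all, crops included, and the job is handed in when it is done.

Besides the shell and the picture viewer there is one more tool, called after "Emit:" in YAML: its name, and indented under it one key for each argument. play_rows: Moves the arm, as the interface text tells. Its arguments: {"type":"object","properties":{"commands":{"type":"array","items":{"type":"array","items":{"type":"number"}}},"force":{"type":"number"}},"required":["commands"]}

```bash
mkdir -p pics
cat > h.py <<'E'
import numpy as np, cv2
from plant import env
def grab(n):
    f=env.grab_frame(n); np.savez(f'/tmp/{n}.npz',**f); return f
def save(f,name,crop=None,s=1):
    im=f['image'][:,:,::-1]
    if crop: x0,y0,x1,y1=crop; im=im[y0:y1,x0:x1]
    cv2.imwrite('pics/'+name,cv2.resize(im,None,fx=s,fy=s,interpolation=cv2.INTER_CUBIC))
def ray(f,u,v,z):
    K,R,t=f['camera_matrix'],f['R'],f['t']
    d=R.T@np.linalg.solve(K,[u,v,1.]); c=-R.T@t
    return c+d*(z-c[2])/d[2]
def cloud(f):
    K,R,t=f['camera_matrix'],f['R'],f['t']; d=f['depth']
    v,u=np.mgrid[:400,:640]; p=np.stack([(u-K[0,2])/K[0,0]*d,(v-K[1,2])/K[1,1]*d,d],-1)
    return (p-t)@R
def proj(f,X):
    p=f['R']@np.asarray(X)+f['t']; q=f['camera_matrix']@p; return q[:2]/q[2]
E
python3 - <<'E'
from h import *
a=[]
for n in ['scene','side','wrist']:
    f=grab(n); a.append(f['image']); print(n,-f['R'].T@f['t'],f['R'][2], (f['depth']>0).mean())
save({'image':a[0]},'s0.png',s=1.25); 
cv2.imwrite('pics/sw.png',cv2.resize(np.vstack([a[1],a[2]])[:,:,::-1],(480,600)))
print(env.observe())
E
```

```text
scene [ 0.09425247 -0.9204664   0.94570513] [ 0.31458358  0.66143691 -0.68083653] 0.9959921875
side [0.49269745 0.94342964 0.70796379] [ 0.01328928 -0.84244733 -0.53861479] 0.9961875
wrist [0.06600438 0.5519658  0.38444602] [ 0.2524781  -0.06799558 -0.96521055] 0.99585546875
{'t': 0.15, 'joint_positions': array([ 7.14128816e+01,  1.72055731e+01,  8.71690302e+01,  5.14510160e-04,
        7.56715264e+01, -3.81545682e+00]), 'dq': array([ 0.06443011, -0.04267713, -0.07761874,  0.0192698 , -0.02467703,
       -0.03653782]), 'joint_efforts': array([ 6.59373381e-04, -5.31957185e+01, -3.52825212e+01,  7.08525418e-02,
        2.34600913e-02, -1.19491642e-04]), 'position': array([0.14016231, 0.53162692, 0.17556583]), 'tcp_rot': array([[-9.66949038e-01,  2.54969582e-01, -2.64874335e-04],
       [ 2.54969712e-01,  9.66948741e-01, -7.60347714e-04],
       [ 6.22543655e-05, -8.02752423e-04, -9.99999676e-01]]), 'force': array([-0.48586775,  0.03398422,  0.92383038]), 'ft_torque': array([-0.02561654, -0.02150967, -0.02642957]), 'grip_force': 0.0, 'finger_gap': 0.0941404692520804}
```

View pics/s0.png

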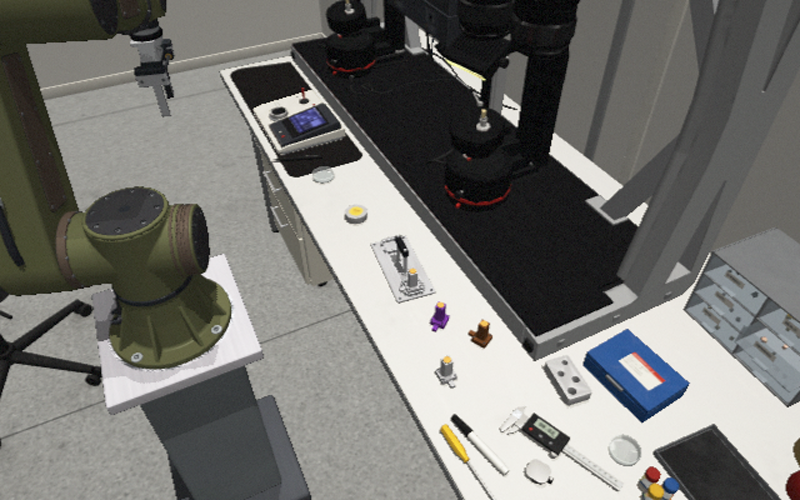

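View pics/sw.png

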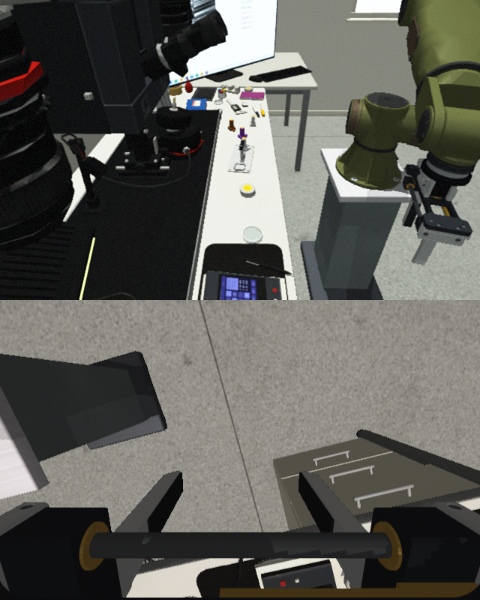

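The scene picture shows these candidates (800-px view):
- grey steel mount at (447,370)
- purple look-alike at (440,315)
- brown look-alike at (482,332)
- mate seated at (410,280) in the carrier at (403,268)
- tin at (355,213)
- dish at (322,175)

The grey one fits: it is steel with a brass disc and stands loose. I'll confirm it in an enlarged crop and measure.

Run:
```python
from h import *
f=dict(np.load('/tmp/scene.npz')); P=cloud(f)
save(f,'c1.png',(285,175,405,325),4)
hsv=cv2.cvtColor(f['image'],cv2.COLOR_RGB2HSV)
# brass discs
m=((hsv[:,:,0]>12)&(hsv[:,:,0]<32)&(hsv[:,:,1]>90)&(hsv[:,:,2]>110)).astype(np.uint8)
n,l,st,c=cv2.connectedComponentsWithStats(m)
for i in range(1,n):
    if st[i,4]>8 and 270<c[i][0]<420 and 150<c[i][1]<330:
        print('brass',c[i].round(1),st[i,4],np.median(P[l==i],0).round(4),ray(f,*c[i],.054).round(4))
for u,v in [(322,214),(358,296),(258,140),(285,171),(300,190),(345,234)]: print(u,v,P[v,u].round(3))
# dark bar
x,y,z=P[...,0],P[...,1],P[...,2]
m=(z>.055)&(z<.085)&(hsv[:,:,2]<70); m[:170]=0; m[250:]=0; m[:,:290]=0; m[:,360:]=0
q=P[m]; print('bar',len(q),q.mean(0).round(4)); r=cv2.fitLine(q[:,:2].astype(np.float32),cv2.DIST_L2,0,.01,.01).ravel(); print(r, q.min(0).round(3),q.max(0).round(3))
```

```text
brass [284.4 168.4] 54 [0.4835 0.1415 0.0228] [0.4703 0.1047 0.054 ]
brass [329.7 216.4] 18 [ 0.4969 -0.1478  0.0625] [ 0.5007 -0.1399  0.054 ]
brass [351.9 243.4] 17 [ 0.5067 -0.2524  0.056 ] [ 0.5076 -0.2516  0.054 ]
brass [386.9 258.7] 35 [ 0.5595 -0.3356  0.0564] [ 0.561  -0.3342  0.054 ]
brass [357.3 287.3] 26 [ 0.4519 -0.3784  0.0559] [ 0.4528 -0.3766  0.054 ]
322 214 [ 0.507 -0.079  0.006]
358 296 [ 0.451 -0.386  0.033]
258 140 [0.47  0.349 0.002]
285 171 [0.481 0.129 0.022]
300 190 [0.495 0.048 0.001]
345 234 [ 0.529 -0.177  0.006]
bar 207 [ 0.5811 -0.056   0.0746]
[ 0.9362792   0.3512568   0.58111566 -0.05598482] [ 0.495 -0.107  0.066] [ 0.658 -0.007  0.084]
```

View pics/c1.png

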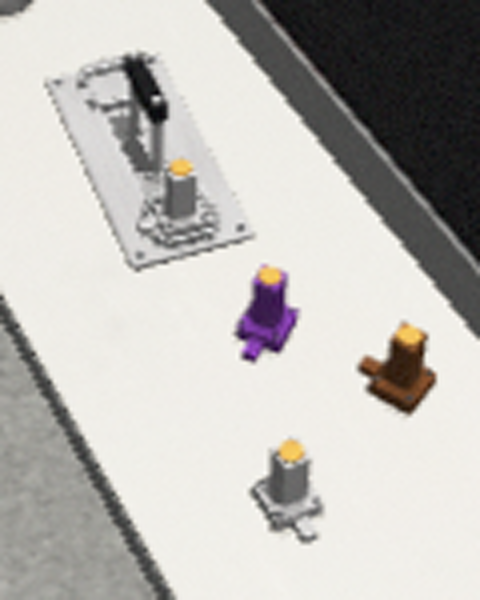

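The crop confirms the grey steel mount, crop (290,455) with its tab at (308,537). The purple and brown ones are decoys. The carrier has its mate at the near end and its empty nest at the far end, crop (110,85). Next I'll measure yaw and overhang.

Run:
```python
from h import *
f=dict(np.load('/tmp/scene.npz')); P=cloud(f)
g=lambda a,b,z: ray(f,285+a/4-.4,175+b/4-.4,z)[:2]
A,B,C=g(45,82,.006),g(137,270,.006),g(255,236,.006)
D=g(155,52,.006)
print('corners',A,B,C,D,np.linalg.norm(A-B),np.linalg.norm(B-C),'cen',(A+C)/2)
d=A-B; print('yaw y axis', np.degrees(np.arctan2(d[1],d[0]))-90)
h1,h2=g(131,60,.079),g(156,100,.079); print('bar',h1,h2,np.linalg.norm(h1-h2),(h1+h2)/2)
m=g(290,453,.054); t=g(308,535,.006); d=t-m; print('mount',m,t,np.linalg.norm(d),'tab dir',np.degrees(np.arctan2(d[1],d[0])))
for n in ['scene','side']:
    q=cloud(dict(np.load(f'/tmp/{n}.npz')))
    k=(q[...,2]>.09)&(q[...,2]<.7)&(q[...,1]>-.5)&(q[...,1]<.3)&(q[...,0]>.4)&(q[...,0]<.75)
    w=q[k]
    for lo in np.arange(-.5,.3,.1):
        s=w[(w[:,1]>=lo)&(w[:,1]<lo+.1)]
        if len(s)>5: i=np.percentile(s[:,0],2); print(n,lo.round(1),len(s),'minx',i.round(3),'z',s[s[:,0]<i+.03][:,2].min().round(3))
```

```text
corners [0.4721897  0.02783525] [ 0.45193128 -0.17179702] [ 0.53850999 -0.17990841] [0.56141111 0.02131042] 0.20065753360308564 0.08695784682854617 cen [ 0.50534985 -0.07603658]
yaw y axis -5.794464242953282
bar [ 0.50625997 -0.05189542] [ 0.50374848 -0.09644741] 0.04462272035510881 [ 0.50500423 -0.07417141]
mount [ 0.45163653 -0.37774623] [ 0.45140237 -0.40466638] 0.026921167647632388 tab dir -90.49837552905629
scene -0.3 887 minx 0.699 z 0.516
scene -0.2 1232 minx 0.676 z 0.517
scene -0.1 3934 minx 0.663 z 0.091
scene -0.0 1416 minx 0.664 z 0.105
scene 0.1 764 minx 0.685 z 0.092
scene 0.2 343 minx 0.709 z 0.411
side -0.2 178 minx 0.678 z 0.525
side -0.1 389 minx 0.658 z 0.101
side -0.0 3755 minx 0.668 z 0.091
side 0.1 939 minx 0.686 z 0.09
side 0.2 2794 minx 0.539 z 0.571
```

Emit:
play_rows:
  commands:
    - [0,0,-0.083,0,0,0,1]
    - [0,0,-0.083,0,0,0,1]
    - [0,0,-0.083,0,0,0,1]
    - [0,0,0,-1.86,-2.71,0,1]
    - [0,0,0,-1.86,-2.71,0,1]
    - [0,0,0,-1.86,-2.71,0,1]
    - [0,0,0,-1.86,-2.71,0,1]
    - [0,0,0,-1.86,-2.71,0,1]
    - [0,0,0,-1.86,-2.71,0,1]
    - [0,0,0,-1.86,-2.71,0,1]
    - [0,0,0,-1.86,-2.71,0,1]
    - [0,0,0,-1.86,-2.71,0,1]
    - [0,0,0,-1.86,-2.71,0,1]
    - [0,0,0,-1.86,-2.71,0,1]
    - [0,0,0,-1.86,-2.71,0,1]
    - [0,0,0,-1.86,-2.71,0,1]
    - [0,0,0,-1.86,-2.71,0,1]
  force: 25

```text
t: 1.57
position: [0.3978, 0.1486, 0.176]
tcp_rot: [[-1.0, 0.009, 0.0], [0.009, 1.0, -0.0], [-0.0, -0.0, -1.0]]
force: [0.6, 0.8, -0.3]
finger_gap: 0.0938
grip_force: 0.0
```

Emit:
play_rows:
  commands:
    - [0,0,0,-0.33,-3.29,0.3,1]
    - [0,0,0,-0.33,-3.29,0.3,1]
    - [0,0,0,-0.33,-3.29,0.3,1]
    - [0,0,0,-0.33,-3.29,0.3,1]
    - [0,0,0,-0.33,-3.29,0.3,1]
    - [0,0,0,-0.33,-3.29,0.3,1]
    - [0,0,0,-0.33,-3.29,0.3,1]
    - [0,0,0,-0.33,-3.29,0.3,1]
    - [0,0,0,-0.33,-3.29,0.3,1]
    - [0,0,0,-0.33,-3.29,0.3,1]
    - [0,0,0,-0.33,-3.29,0.3,1]
    - [0,0,0,-0.33,-3.29,0.3,1]
    - [0,0,0,-0.33,-3.29,0.3,1]
    - [0,0,0,-0.33,-3.29,0.3,1]
    - [0,0,0,-0.33,-3.29,0.3,1]
    - [0,0,0,-0.33,-3.29,0.3,1]
    - [0,0,0,0,0,0,1]
    - [0,0,0,0,0,0,1]

```text
t: 3.07
position: [0.4449, -0.3775, 0.1269]
tcp_rot: [[-1.0, 0.011, -0.001], [0.011, 1.0, 0.001], [0.001, 0.001, -1.0]]
force: [-0.2, 0.2, 0.6]
finger_gap: 0.0941
grip_force: 0.0
```

Run:
```python
from h import *
f=grab('wrist'); save(f,'w1.png')
P=cloud(f); s=env.observe(); print(s['position'],s['joint_positions'],s['tcp_rot'])
for z in (.012,.054): print(proj(f,[.452,-.377,z]))
hsv=cv2.cvtColor(f['image'],cv2.COLOR_RGB2HSV)
m=((hsv[:,:,0]>12)&(hsv[:,:,0]<32)&(hsv[:,:,1]>90)&(hsv[:,:,2]>110)).astype(np.uint8)
n,l,st,c=cv2.connectedComponentsWithStats(m)
for i in range(1,n):
    if st[i,4]>100: print(c[i],st[i],np.median(P[l==i],0),ray(f,*c[i],.054))
```

```text
[ 0.4451149  -0.37647597  0.12734547] [-4.38279613e+01  2.38112487e+01  8.48325277e+01  8.41868465e-03
  7.14284905e+01 -1.33284954e+02] [[-9.99954311e-01  9.52440314e-03 -8.13470559e-04]
 [ 9.52360956e-03  9.99954175e-01  9.73919107e-04]
 [ 8.22709280e-04  9.66127433e-04 -9.99999195e-01]]
[320.28720227 194.62395482]
[320.27279679 205.93646198]
[185.5372093  140.20930233] [150 132  72  18 860] [ 0.39347551 -0.51059329  0.01620471] [ 0.39062758 -0.49469282  0.054     ]
[563.57142857 250.28571429] [556 243  16  15 182] [ 0.49593637 -0.14781938  0.06022081] [ 0.49897811 -0.14276738  0.054     ]
[449.01960784 256.26470588] [442 251  13  13 102] [ 0.50364446 -0.25268956  0.05436808] [ 0.5041436  -0.25268552  0.054     ]
[362.62608696 305.33043478] [356 300  15  10 115] [ 0.55767222 -0.33493267  0.05429709] [ 0.55752215 -0.33512519  0.054     ]
```

View pics/w1.png

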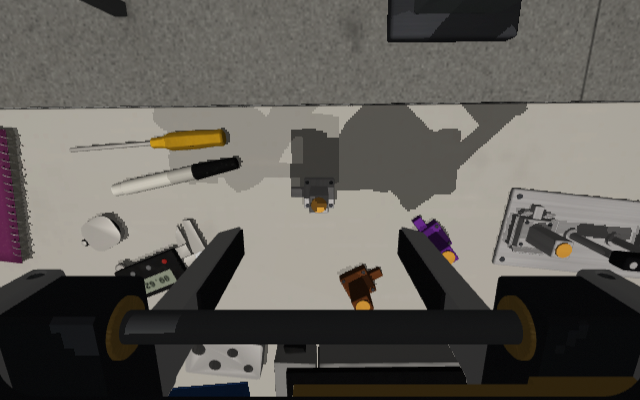

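The wrist view shows the shadowed mount with its disc at about (320,205), as predicted. I'll check a brightened crop for the yaw.

Run:
```python
from h import *
f=dict(np.load('/tmp/wrist.npz')); g=dict(f); P=cloud(f)
g['image']=np.clip(f['image'].astype(float)*1.8,0,255).astype(np.uint8)
save(g,'w1c.png',(270,120,370,230),5)
z=P[...,2]
for lo,hi in((.04,.07),(.008,.016)):
    m=(z>lo)&(z<hi);m[:,:270]=0;m[:,380:]=0;m[:130]=0;m[230:]=0
    q=P[m]; 
    r=cv2.minAreaRect((q[:,:2]*1000).astype(np.float32)); print(len(q),q.mean(0),r)
```

```text
407 [ 0.44945444 -0.3788031   0.05242181] ((450.9482421875, -378.70166015625), (17.895936965942383, 17.95888900756836), 89.24454498291016)
563 [ 0.44732357 -0.38215365  0.01186218] ((450.8647155761719, -385.8518371582031), (44.90396499633789, 31.66928482055664), 89.30157470703125)
```

View pics/w1c.png

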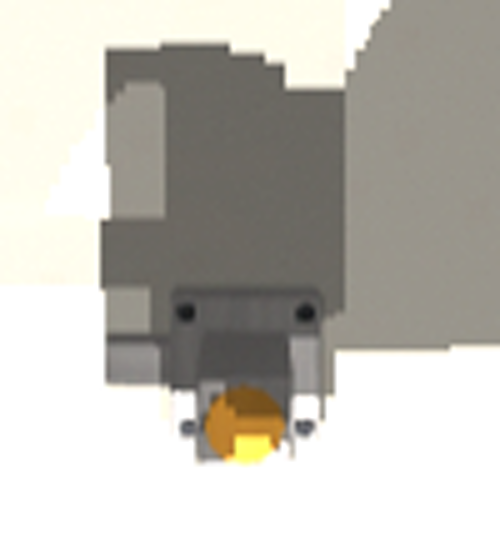

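Emit:
play_rows:
  commands:
    - [0,0,0,-0.15,-0.05,1.3,1]
    - [0,0,0,-0.15,-0.05,1.3,1]
    - [0,0,0,-0.15,-0.05,1.3,1]
    - [0,0,0,-0.15,-0.03,1.3,1]
    - [0,0,0,0,0,1.3,1]
    - [0,0,0,0,0,1.3,1]
    - [0,0,0,0,0,1.3,0.8]
    - [0,0,0,0,0,1.3,0.5]
    - [0,0,0,0,0,0,0.3]
    - [0,0,0,0,0,0,0.2]
    - [0,0,0,0,0,0,0.1]
    - [0,0,0,0,0,0,0]
    - [0,0,0,0,0,0,0]
    - [0,0,0,0,0,0,0]
    - [0,0,0,0,0,0,0]
    - [0,0,0,0,0,0,0]
  force: 25

```text
t: 4.45
position: [0.4515, -0.3786, 0.0242]
tcp_rot: [[-1.0, 0.009, 0.0], [0.009, 1.0, -0.0], [-0.0, -0.0, -1.0]]
force: [-0.2, -0.3, 0.2]
finger_gap: 0.0305
grip_force: 0.0
```

Emit:
play_rows:
  commands:
    - [0,0,0,0,0,0,0]
    - [0,0,0,0,0,0,0]
    - [0,0,0,0,0,0,0]
    - [0,0,0,0,0,0,0]
    - [0,0,0,0,0,0,0]
    - [0,0,0,0,0,0,0]

```text
t: 4.95
position: [0.4521, -0.3798, 0.0254]
tcp_rot: [[-1.0, 0.009, 0.002], [0.009, 1.0, -0.003], [-0.002, -0.003, -1.0]]
force: [-1.8, -3.7, 8.8]
finger_gap: 0.0007
grip_force: 4.4
```

The fingers shut without the mount between them, so I'll look.

Run:
```python
from h import *
f=grab('wrist'); P=cloud(f); s=env.observe(); print(s['position'],s['force'],s['finger_gap'],s['joint_positions'])
g=dict(f); g['image']=np.clip(f['image'].astype(float)*1.8,0,255).astype(np.uint8)
f2=grab('scene')
a=cv2.resize(g['image'][100:300,220:420],(400,400)); u,v=proj(f2,[.452,-.378,.03]).astype(int)
b=cv2.resize(f2['image'][v-40:v+40,u-40:u+40],(400,400))
cv2.imwrite('pics/w2.png',np.hstack([a,b])[:,:,::-1])
```

```text
[ 0.45205563 -0.37976671  0.02533759] [-1.86143884 -2.92018732  8.62265882] 0.0007502072306061287 [-4.35694009e+01  3.13132057e+01  8.85260844e+01 -4.07193181e-02
  5.99708420e+01 -1.33040749e+02]
```

View pics/w2.png

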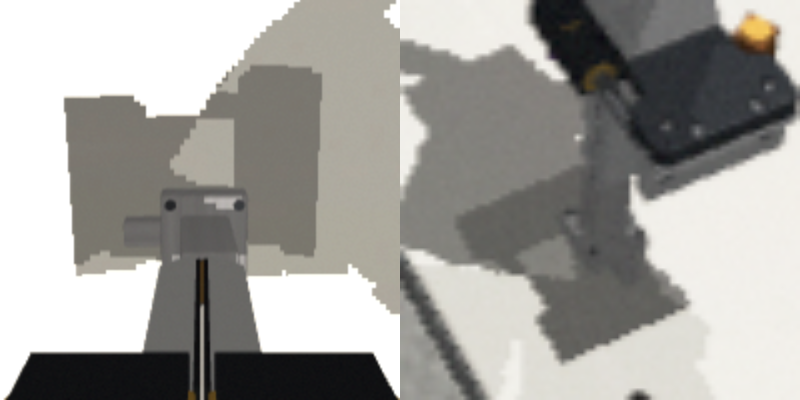

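Run:
```python
from h import *
f=dict(np.load('/tmp/wrist.npz')); P=cloud(f)
for (a,b) in [(170,205),(238,205),(205,195),(165,190),(245,190),(130,232),(205,230),(205,255),(190,256),(180,270),(220,270),(180,300),(220,300),(240,330),(202,300),(201,270)]:
    u,v=220+a//2,100+b//2; print(a,b,P[v,u].round(4))
```

```text
170 205 [ 0.4378 -0.3901  0.0143]
238 205 [ 0.4383 -0.3656  0.0133]
205 195 [ 0.4352 -0.3778  0.0105]
165 190 [ 0.435  -0.3928  0.0051]
245 190 [ 4.365e-01 -3.626e-01  1.000e-04]
130 232 [ 0.4497 -0.4055  0.0104]
205 230 [ 0.4425 -0.3779  0.0302]
205 255 [ 0.4428 -0.3779  0.0526]
190 256 [ 0.4418 -0.3821  0.0568]
180 270 [ 0.4417 -0.3847  0.0681]
220 270 [ 0.4421 -0.3734  0.0673]
180 300 [ 0.4416 -0.384   0.0883]
220 300 [ 0.4417 -0.374   0.0883]
240 330 [ 0.4416 -0.3699  0.1046]
202 300 [ 0.4431 -0.3785  0.0851]
201 270 [ 0.4435 -0.3791  0.0637]
```

The depth readings show the mount standing unmoved and the shut fingertips at about z 0.054, just above its disc, although the TCP reads 0.025. I'll open, rise and measure where the tips really are.

Emit:
play_rows:
  commands:
    - [0,0,0,0,0,-1,0]
    - [0,0,0,0,0,-2,0]
    - [0,0,0,0,0,-2,0]
    - [0,0,0,0,0,0,0]
    - [0,0,0,0,0,0,0]

```text
t: 5.47
position: [0.4518, -0.3788, 0.075]
tcp_rot: [[-1.0, 0.009, 0.001], [0.009, 1.0, -0.001], [-0.001, -0.001, -1.0]]
force: [0.0, -0.1, -0.6]
finger_gap: 0.0004
grip_force: 0.0
```

Run:
```python
from h import *
f=grab('wrist'); P=cloud(f); s=env.observe(); print(s['position'],s['force'],s['finger_gap'])
Q=(P-s['position'])@s['tcp_rot']
m=(abs(Q[...,0])<.012)&(abs(Q[...,1])<.03)&(Q[...,2]>-.09)&(Q[...,2]<.005)&(f['depth']<.3)
q=Q[m]; print(len(q), np.histogram(q[:,2],bins=np.arange(-.09,.01,.005)))
for n in('scene','side'):
    g=grab(n); q=(cloud(g)-s['position'])@s['tcp_rot']
    m=(abs(q[...,0])<.025)&(abs(q[...,1])<.04)&(abs(q[...,2])<.08)&(cloud(g)[...,2]>.06)
    w=q[m]; print(n,len(w),np.histogram(w[:,2],bins=np.arange(-.08,.03,.01))[0], w[w[:,2]>np.percentile(w[:,2],90)].mean(0) if len(w) else 0)
```

```text
[ 0.4513314  -0.3783868   0.07384113] [-0.27133694 -0.0314265  -0.85312832] 0.00025421265230495113
2392 (array([320, 333, 285, 255, 226, 190, 182, 168, 147, 149,  96,  41,   0,
         0,   0,   0,   0,   0,   0]), array([-9.00000000e-02, -8.50000000e-02, -8.00000000e-02, -7.50000000e-02,
       -7.00000000e-02, -6.50000000e-02, -6.00000000e-02, -5.50000000e-02,
       -5.00000000e-02, -4.50000000e-02, -4.00000000e-02, -3.50000000e-02,
       -3.00000000e-02, -2.50000000e-02, -2.00000000e-02, -1.50000000e-02,
       -1.00000000e-02, -5.00000000e-03,  8.32667268e-17,  5.00000000e-03]))
scene 131 [28 32 34 29  8  0  0  0  0  0] [ 0.00610877 -0.00261762 -0.03904084]
side 58 [14 11 15 11  6  1  0  0  0  0] [-0.00057994  0.00280444 -0.03291735]
```

All three cameras agree that the real fingertips are about 30 mm behind the reported TCP. I'll use that offset: tips at z 0.024 means a reported TCP z of about -0.006.

Emit:
play_rows:
  commands:
    - [0,0,0,0,0,0,0.5]
    - [0,0,0,0,0,0,0.5]
    - [0,0,0,0,0,0,0.5]
    - [0,0,0,0,0,0,0.5]
    - [0,0,0,0,0,0,0.5]
    - [0,0,0,0,0,0,0.5]
    - [0,0,0,0,0,0,0.5]
    - [0,0,0,0,0,0,0.5]
    - [0,0,0,0,0,1.3,0.5]
    - [0,0,0,0,0,1.3,0.5]
    - [0,0,0,0,0,1.3,0.5]
    - [0,0,0,0,0,1.3,0.5]
    - [0,0,0,0,0,1.3,0.5]
    - [0,0,0,0,0,1.3,0.5]
    - [0,0,0,0,0,0.2,0.5]
    - [0,0,0,0,0,0,0.5]

```text
t: 6.95
position: [0.451, -0.3782, -0.007]
tcp_rot: [[-1.0, 0.009, -0.001], [0.009, 1.0, 0.001], [0.001, 0.001, -1.0]]
force: [0.7, 0.3, 0.2]
finger_gap: 0.0469
grip_force: 0.0
```

Emit:
play_rows:
  commands:
    - [0,0,0,0,0,0,0]
    - [0,0,0,0,0,0,0]
    - [0,0,0,0,0,0,0]
    - [0,0,0,0,0,0,0]
    - [0,0,0,0,0,0,0]
    - [0,0,0,0,0,0,0]
    - [0,0,0,0,0,0,0]
    - [0,0,0,0,0,0,0]
    - [0,0,0,0,0,0,0]
    - [0,0,0,0,0,0,0]
  force: 25

```text
t: 7.78
position: [0.4516, -0.3788, -0.0056]
tcp_rot: [[-1.0, 0.009, 0.0], [0.009, 1.0, -0.0], [-0.0, -0.0, -1.0]]
force: [-0.2, 0.4, 6.5]
finger_gap: 0.0182
grip_force: 25.0
```

Gripped: the gap reads 18.2 mm. Now lift, turn and go above a staging point in front of the nest.

Emit:
play_rows:
  commands:
    - [0,0,0,0,0,-1,0]
    - [0,0,0,0,0,-2,0]
    - [0,0,0,0,0,-2.5,0]
    - [0,0,0,0,0,-2.5,0]
    - [0,0,0,0,0,-2,0]
    - [0,0,0.1188,0,0,0,0]
    - [0,0,0.1188,0,0,0,0]
    - [0,0,0.1188,0,0,0,0]
    - [0,0,0.1188,0,0,0,0]
    - [0,0,0.1188,0,0,0,0]
    - [0,0,0.1188,0,0,0,0]
    - [0,0,0.1188,0,0,0,0]
    - [0,0,0.1188,0,0,0,0]
    - [0,0,0.1188,0,0,0,0]
    - [0,0,0.1188,0,0,0,0]
    - [0,0,0.1188,0,0,0,0]
    - [0,0,0.1188,0,0,0,0]
    - [0,0,0.1188,0,0,0,0]
    - [0,0,0.1188,0,0,0,0]

```text
t: 9.37
position: [0.4513, -0.3784, 0.0942]
tcp_rot: [[0.107, 0.994, -0.0], [0.994, -0.107, 0.0], [0.0, -0.0, -1.0]]
force: [0.0, -0.0, -1.3]
finger_gap: 0.0175
grip_force: 25.0
```

Run:
```python
from h import *
s=env.observe(); R=s['tcp_rot']; p=s['position']; print(p,np.degrees(np.arctan2(R[1,1],R[0,1])),s['finger_gap'],s['grip_force'],s['joint_positions'])
for t in ([.44,-.004],[.5133,-.0044]):
    print(t, (R.T@np.array([t[0]-p[0],t[1]-p[1],0]))*100)
# carrier plate from wide scene depth: plate-top pixels (metal darker than desk)
f=grab('scene'); P=cloud(f); hsv=cv2.cvtColor(f['image'],cv2.COLOR_RGB2HSV)
x,y,z=P[...,0],P[...,1],P[...,2]
m=((x>.43)&(x<.6)&(y>-.21)&(y<.06)&(z>-.005)&(z<.05)&((hsv[...,2]<225))).astype(np.uint8)
m=cv2.morphologyEx(m,cv2.MORPH_CLOSE,np.ones((5,5)))
cs,_=cv2.findContours(m,cv2.RETR_EXTERNAL,cv2.CHAIN_APPROX_NONE); c=max(cs,key=cv2.contourArea)
xy=np.array([ray(f,*q[0],.006)[:2]*1000 for q in c],np.float32); print(cv2.contourArea(c),cv2.minAreaRect(xy))
```

```text
[ 0.45126153 -0.37835479  0.09420316] -6.13471845722355 0.017541110763838765 24.9966037273407 [-4.35416830e+01  2.64412101e+01  8.57207578e+01  1.37498169e-03
  6.78664463e+01 -3.74074794e+01]
[0.44, -0.004] [ 3.71007491e+01 -5.12030466e+00  1.37799493e-02]
[0.5133, -0.0044] [3.78443110e+01 2.17199328e+00 1.12428951e-02]
1049.0 ((515.4107666015625, -62.810028076171875), (234.5371856689453, 110.25975799560547), 83.29830169677734)
```

Emit:
play_rows:
  commands:
    - [0,0,0,3.09,-0.43,0,0]
    - [0,0,0,3.09,-0.43,0,0]
    - [0,0,0,3.09,-0.43,0,0]
    - [0,0,0,3.09,-0.43,0,0]
    - [0,0,0,3.09,-0.43,0,0]
    - [0,0,0,3.09,-0.43,0,0]
    - [0,0,0,3.09,-0.43,0,0]
    - [0,0,0,3.09,-0.43,0,0]
    - [0,0,0,3.09,-0.43,0,0]
    - [0,0,0,3.09,-0.43,0,0]
    - [0,0,0,3.09,-0.43,0,0]
    - [0,0,0,3.09,-0.43,0,0]
    - [0,0,0,0,0,0,0]
    - [0,0,0,0,0,0,0]

```text
t: 10.58
position: [0.4374, -0.0034, 0.0943]
tcp_rot: [[0.096, 0.995, 0.0], [0.995, -0.096, -0.0], [-0.0, 0.0, -1.0]]
force: [0.4, -0.0, -1.1]
finger_gap: 0.0176
grip_force: 25.0
```

Run:
```python
from h import *
f=grab('wrist'); s=env.observe(); print(s['position'],s['tcp_rot'][:,1],s['joint_positions'])
save(f,'w3.png')
P=cloud(f)
for n,X in dict(nest=[.5133,-.0044,.006],c=[.506,-.076,.006],h=[.506,-.076,.079]).items(): print(n,proj(f,X))
```

```text
[ 0.43754954 -0.00433744  0.0942131 ] [ 9.95208559e-01 -9.77746350e-02  2.11316197e-04] [-5.35890224e+00  8.18693883e+00  1.09893526e+02 -1.16630339e-02
  6.19074731e+01  2.57628373e-01]
nest [399.80350759 187.76785779]
c [394.75618974 256.27020112]
h [415.43151684 296.2987505 ]
```

View pics/w3.png

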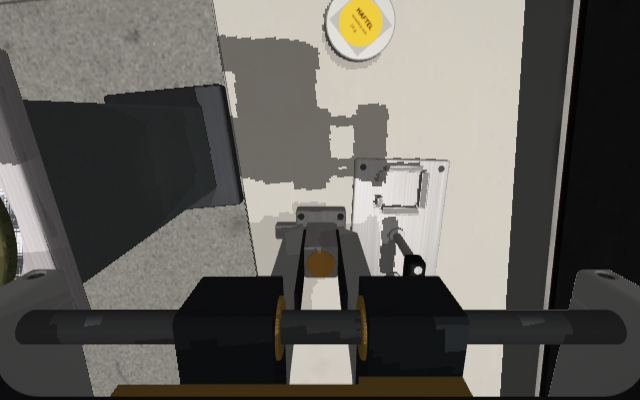

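The wrist view shows the held mount with its disc at (320,263), the empty nest at (403,187) with its slot on the left, the plate's far edge at row 160 and the tin at (360,25). Next I'll measure the nest and the held mount from depth.

Run:
```python
from h import *
f=dict(np.load('/tmp/wrist.npz')); P=cloud(f); x,y,z=P[...,0],P[...,1],P[...,2]
box=np.zeros(z.shape,bool); box[150:240,345:460]=1
m=box&(z>.012)&(z<.025)&(x>.47)&(x<.56)&(y>-.04)&(y<.04)
q=P[m]; print('walls',len(q),q[:,2].max(),cv2.minAreaRect((q[:,:2]*1000).astype(np.float32)),np.percentile(q,[2,98],0))
# plate mask: z ~.006 (>.0035)
m=box&(z>.0035)&(z<.03)
m=cv2.morphologyEx(m.astype(np.uint8),cv2.MORPH_OPEN,np.ones((3,3)))>0
q=P[m]; print('plate x',np.percentile(q[:,0],[.5,50,99.5]),'y max',np.percentile(q[:,1],99.5))
for v in (165,175,200,210,220): 
    u=np.where(m[v])[0]; print(v,ray(f,u.min()-.5,v,.006).round(4),ray(f,u.max()+.5,v,.006).round(4))
for u in (360,380,400,420,440): 
    v=np.where(m[:,u])[0]; print(u,ray(f,u,v.min()-.5,.006).round(4))
# handle & posts
print('bar end tip',[P[v,u].round(3) for u,v in((418,270),(412,258),(404,262))])
b=np.zeros(z.shape,bool); b[190:290,265:375]=1
for lo,hi in((.105,.116),(.095,.2)):
    m=b&(z>lo)&(z<hi)&(abs(x-.4375)<.04)&(y>-.03)&(y<.02); q=P[m]; 
    if len(q): print('held',lo,len(q),cv2.minAreaRect((q[:,:2]*1000).astype(np.float32)),np.percentile(q[:,2],[1,5,25,50,75,99]).round(4))
print([ (u,v,P[v,u].round(4)) for u,v in((320,210),(302,215),(338,215),(320,235),(320,260),(285,230))])
```

```text
walls 827 0.01765227673167007 ((513.309326171875, -5.066413879394531), (47.757205963134766, 47.53662872314453), 82.81013488769531) [[ 0.48994338 -0.0281781   0.0121977 ]
 [ 0.53670316  0.01868303  0.01725329]]
plate x [0.46624539 0.51096096 0.55759026] y max 0.025388125330985462
165 [0.4713 0.0218 0.006 ] [0.5598 0.0134 0.006 ]
175 [0.4697 0.0123 0.006 ] [0.5589 0.0038 0.006 ]
200 [ 0.4671 -0.0123  0.006 ] [ 0.5563 -0.0208  0.006 ]
210 [ 0.4654 -0.0223  0.006 ] [ 0.5554 -0.031   0.006 ]
220 [ 0.4647 -0.0327  0.006 ] [ 0.5534 -0.0412  0.006 ]
360 [0.4769 0.0275 0.006 ]
380 [0.4956 0.0257 0.006 ]
400 [0.5143 0.0229 0.006 ]
420 [0.533  0.0193 0.006 ]
440 [0.5518 0.0194 0.006 ]
bar end tip [array([ 0.508, -0.052,  0.081]), array([ 0.506, -0.046,  0.071]), array([ 0.501, -0.052,  0.066])]
held 0.105 1110 ((429.9990539550781, 6.216198921203613), (48.09238815307617, 18.240591049194336), 8.12629222869873) [0.1054 0.1064 0.109  0.1119 0.1126 0.1151]
held 0.095 5940 ((432.61737060546875, 1.4319839477539062), (25.213407516479492, 51.06635284423828), 84.85520935058594) [0.1039 0.1083 0.1294 0.1524 0.1669 0.192 ]
[(320, 210, array([0.4378, 0.0129, 0.1101])), (302, 215, array([0.4263, 0.0116, 0.1129])), (338, 215, array([0.4489, 0.0099, 0.1142])), (320, 235, array([0.4372, 0.006 , 0.1352])), (320, 260, array([ 4.366e-01, -1.000e-04,  1.543e-01])), (285, 230, array([0.4136, 0.0009, 0.1082]))]
```

Emit:
play_rows:
  commands:
    - [0,0,0.02,0,0,0,0]
    - [0,0,0,0.16,1.5,0,0]
    - [0,0,0,0.16,1.5,0,0]
    - [0,0,0,0.16,1.5,0,0]
    - [0,0,0,0.16,1.5,0,0]
    - [0,0,0,0.16,1.5,0,0]
    - [0,0,0,0,0,1,0]
    - [0,0,0,0,0,1,0]
    - [0,0,0,0,0,1,0]
    - [0,0,0,0,0,1,0]
    - [0,0,0,0,0,1,0]
    - [0,0,0,0,0,1,0]
    - [0,0,0,0,0,1,0]
    - [0,0,0,0,0,0,0]
    - [0,0,0,0,0,0,0]

```text
t: 11.88
position: [0.5127, -0.0055, 0.0235]
tcp_rot: [[0.121, 0.993, -0.001], [0.993, -0.121, 0.0], [-0.0, -0.001, -1.0]]
force: [1.0, 0.8, -0.9]
finger_gap: 0.0176
grip_force: 25.0
```

Run:
```python
from h import *
f=grab('wrist'); s=env.observe(); R=s['tcp_rot'];p=s['position'];print(p,np.degrees(np.arctan2(R[1,1],R[0,1])),s['force'])
print('rest to go cm',R.T@(np.array([.513,-.005,p[2]])-p)*100)
P=cloud(f)
g=dict(f); g['image']=np.clip(f['image'].astype(float)*1.5,0,255).astype(np.uint8); u,v=proj(f,[.513,.005,.02]).astype(int); print(u,v)
save(g,'w4.png',(u-65,v-50,u+65,v+50),5)
x,y,z=P[...,0],P[...,1],P[...,2]
m=(z>.035)&(z<.047)&(abs(x-.513)<.05)&(abs(y)<.03); q=P[m]; print('foot',len(q),cv2.minAreaRect((q[:,:2]*1000).astype(np.float32)),np.percentile(q[:,2],[2,50,98]))
```

```text
[ 0.51309857 -0.00554567  0.02405233] -6.943564729745136 [-0.71439479  0.06089969 -1.25405801]
rest to go cm [ 5.29750518e-02 -1.63811218e-02 -1.73393214e-07]
320 209
foot 1099 ((505.50421142578125, 4.2246809005737305), (47.895626068115234, 17.48196029663086), 4.10203742980957) [0.03583181 0.04119954 0.04586659]
```

View pics/w4.png

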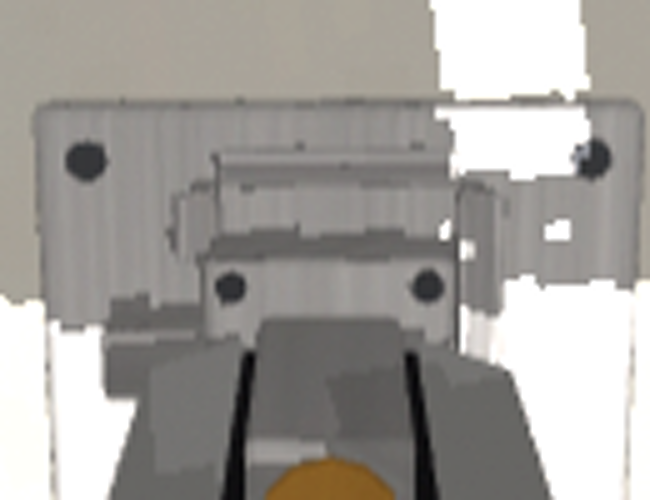

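The foot sits squarely over the nest with the tab to the left over the slot, crop (150,365), so I'll lower it.

Emit:
play_rows:
  commands:
    - [0,0,0,0.05,0,0.3,0]
    - [0,0,0,0,0,0.4,0]
    - [0,0,0,0,0,0.4,0]
    - [0,0,0,0,0,0.3,0]
    - [0,0,0,0,0,0.3,0]
    - [0,0,0,0,0,0.3,0]
    - [0,0,0,0,0,0.2,0]
    - [0,0,0,0,0,0,0]

```text
t: 12.6
position: [0.5128, -0.0051, 0.0015]
tcp_rot: [[0.121, 0.993, -0.001], [0.993, -0.121, 0.0], [-0.0, -0.001, -1.0]]
force: [0.1, 0.5, -1.3]
finger_gap: 0.0181
grip_force: 25.0
```

Emit:
play_rows:
  commands:
    - [0,0,0,0,0,0.1,0]
    - [0,0,0,0,0,0.1,0]
    - [0,0,0,0,0,0,0]
    - [0,0,0,0,0,0,0]

```text
t: 12.93
position: [0.5132, -0.0051, 0.0003]
tcp_rot: [[0.121, 0.993, 0.001], [0.993, -0.121, -0.0], [-0.0, 0.001, -1.0]]
force: [-1.5, -0.0, 4.7]
finger_gap: 0.0177
grip_force: 25.0
```

Emit:
play_rows:
  commands:
    - [0,0,0,0,0,0,0.25]
    - [0,0,0,0,0,0,0.3]
    - [0,0,0,0,0,0,0.4]
    - [0,0,0,0,0,0,0.5]
    - [0,0,0,0,0,0,0.5]
    - [0,0,0,0,0,0,0.5]
    - [0,0,0,0,0,0,0.5]
    - [0,0,0,0,0,0,0.5]
    - [0,0,0,0,0,-2,0.5]
    - [0,0,0,0,0,-2.5,0.5]
    - [0,0,0,0,0,-2.5,0.5]
    - [0,0,0,0,0,-1,0.5]
    - [0,0,0,0,0,0,0.5]
    - [0,0,0,0,0,0,0.5]

```text
t: 14.1
position: [0.5129, -0.0051, 0.0794]
tcp_rot: [[0.121, 0.993, 0.0], [0.993, -0.121, -0.0], [-0.0, 0.0, -1.0]]
force: [0.2, 0.6, 0.4]
finger_gap: 0.0469
grip_force: 0.0
```

Run:
```python
from h import *
f=grab('wrist'); s=env.observe(); R=s['tcp_rot'];p=s['position'];print(p,np.degrees(np.arctan2(R[1,1],R[0,1])),s['force'],s['finger_gap'])
P=cloud(f); x,y,z=P[...,0],P[...,1],P[...,2]
c=np.array([.513,-.005]);near=np.hypot(x-c[0],y-c[1])<.03
m=near&(z>.045)&(z<.068); q=P[m]; print('post',len(q),cv2.minAreaRect((q[:,:2]*1000).astype(np.float32)),np.percentile(q[:,2],[50,95,99]))
# handle bar top
m=(z>.072)&(z<.086)&(abs(x-.5045)<.03)&(abs(y+.076)<.045); q=P[m]; print('bar',len(q),cv2.minAreaRect((q[:,:2]*1000).astype(np.float32)),q[:,2].max() if len(q) else 0)
u,v=proj(f,[.51,-.02,.02]).astype(int); print(u,v)
g=dict(f); g['image']=np.clip(f['image'].astype(float)*1.5,0,255).astype(np.uint8)
save(g,'w5.png',(u-90,v-60,u+90,v+80),4)
```

```text
[ 0.51244211 -0.00503512  0.07868132] -6.9443493583807445 [-0.01465317 -0.17844636  0.65198229] 0.04695258504792047
post 613 ((512.5326538085938, -4.379794120788574), (18.308448791503906, 17.338563919067383), 83.54461669921875) [0.05906325 0.06116008 0.0617906 ]
bar 654 ((504.9347839355469, -75.9903335571289), (60.51897048950195, 12.939040184020996), 83.02582550048828) 0.08211890486670612
320 218
```

View pics/w5.png

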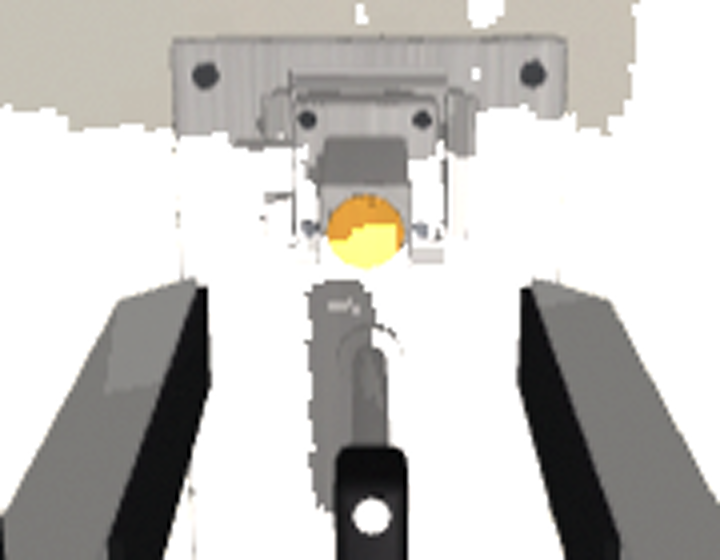

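The mount is seated: its disc top is at z 0.061 like the mate's, and its foot is inside the walls. The bar centre is at (0.505,-0.076) with yaw -7°. Next I'll grip the handle.

Emit:
play_rows:
  commands:
    - [0,0,0,-1.79,0.03,0,0.5]
    - [0,0,0,-1.79,0.03,0,0.5]
    - [0,0,0,-1.79,0.03,0,0.5]
    - [0,0,0,-1.79,0.03,0,0.5]
    - [0,0,0,0,0,0,0.5]
    - [0,0,0,0,0,1.15,0.5]
    - [0,0,0,0,0,1.15,0.5]
    - [0,0,0,0,0,1.15,0.5]
    - [0,0,0,0,0,1.15,0.5]
    - [0,0,0,0,0,1.15,0.5]
    - [0,0,0,0,0,0,0.5]

```text
t: 15.07
position: [0.5042, -0.0757, 0.0197]
tcp_rot: [[0.121, 0.993, -0.004], [0.993, -0.121, 0.001], [0.0, -0.004, -1.0]]
force: [-0.3, -0.1, -0.5]
finger_gap: 0.0473
grip_force: 0.0
```

Emit:
play_rows:
  commands:
    - [0,0,0,0,0,0,0.2]
    - [0,0,0,0,0,0,0.1]
    - [0,0,0,0,0,0,0]
    - [0,0,0,0,0,0,0]
    - [0,0,0,0,0,0,0]
    - [0,0,0,0,0,0,0]
    - [0,0,0,0,0,0,0]
    - [0,0,0,0,0,0,0]
    - [0,0,0,0,0,0,0]
    - [0,0,0,0,0,0,0]
  force: 50

```text
t: 15.9
position: [0.5058, -0.0764, 0.0228]
tcp_rot: [[0.121, 0.993, 0.001], [0.993, -0.121, -0.0], [-0.0, 0.001, -1.0]]
force: [-1.0, 0.4, 5.9]
finger_gap: 0.0135
grip_force: 50.0
```

The bar is gripped with a gap of about 14 mm. Now a gentle lift of 12 cm.

Emit:
play_rows:
  commands:
    - [0,0,0,0,0,-0.2,0]
    - [0,0,0,0,0,-0.4,0]
    - [0,0,0,0,0,-0.6,0]
    - [0,0,0,0,0,-0.8,0]
    - [0,0,0,0,0,-0.8,0]
    - [0,0,0,0,0,-0.8,0]
    - [0,0,0,0,0,-0.8,0]
    - [0,0,0,0,0,-0.8,0]
    - [0,0,0,0,0,-0.8,0]
    - [0,0,0,0,0,-0.8,0]
    - [0,0,0,0,0,-0.8,0]
    - [0,0,0,0,0,-0.8,0]
    - [0,0,0,0,0,-0.8,0]
    - [0,0,0,0,0,-0.8,0]
    - [0,0,0,0,0,-0.8,0]
    - [0,0,0,0,0,-0.6,0]
    - [0,0,0,0,0,-0.4,0]
    - [0,0,0,0,0,-0.2,0]

```text
t: 17.4
position: [0.5057, -0.0763, 0.1431]
tcp_rot: [[0.121, 0.993, 0.001], [0.993, -0.121, -0.0], [-0.0, 0.001, -1.0]]
force: [0.1, 0.1, -6.6]
finger_gap: 0.014
grip_force: 50.0
```

Emit:
play_rows:
  commands:
    - [0,0,0,0,0,0,0]
    - [0,0,0,0,0,0,0]
    - [0,0,0,0,0,0,0]
    - [0,0,0,0,0,0,0]
    - [0,0,0,0,0,0,0]
    - [0,0,0,0,0,0,0]

```text
t: 17.9
position: [0.5055, -0.0763, 0.1423]
tcp_rot: [[0.121, 0.993, -0.0], [0.993, -0.121, 0.0], [0.0, -0.0, -1.0]]
force: [0.5, -0.3, -7.7]
finger_gap: 0.0138
grip_force: 50.0
```

Run:
```python
from h import *
s=env.observe(); print(s['position'],s['force'],s['finger_gap'],s['grip_force'],abs(s['dq']).max())
f=grab('wrist'); P=cloud(f); x,y,z=P[...,0],P[...,1],P[...,2]
m=(x>.46)&(x<.57)&(y>.0)&(y<.04)&(z>.1)&(z<.135); q=P[m]; A=np.c_[q[:,:2],np.ones(len(q))]
for _ in range(6):
    k=np.linalg.lstsq(A,q[:,2],rcond=None)[0]; r=abs(A@k-q[:,2])<.003 if _<5 else r; 
    A,q=A[r],q[r]
    if _==4: break
print('plate plane',k,len(q)); a,b=proj(f,[.505,-.076,.14]).astype(int); 
g=grab('scene'); u,v=proj(g,[.505,-.076,.15]).astype(int)
im=np.hstack([cv2.resize(f['image'][:, 160:480],(400,500)),cv2.resize(g['image'][v-50:v+50,u-40:u+40],(400,500))])
cv2.imwrite('pics/end.png',im[:,:,::-1])
```

```text
[ 0.50548624 -0.07628287  0.14226388] [ 0.54298704 -0.30911247 -7.71170907] 0.013843900908330844 49.99574661254883 0.10015154633076932
plate plane [-0.00155744 -0.0219006   0.12683181] 2631
```

View pics/end.png

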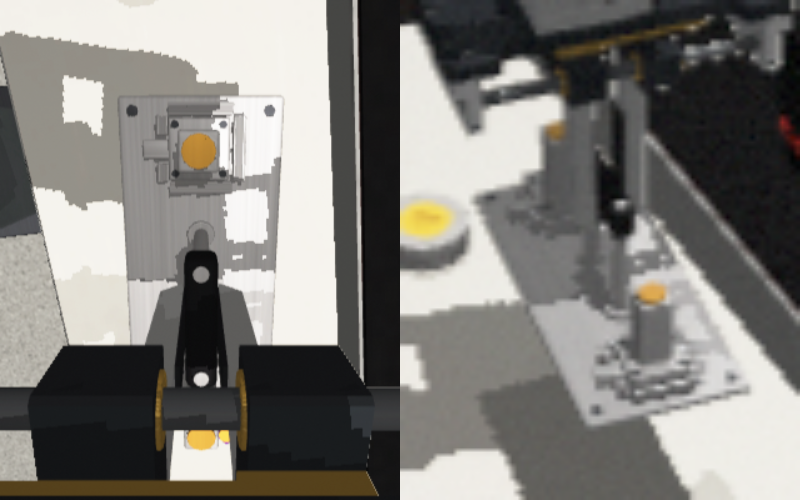

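The carrier hangs level (tilt about 0.02 rad) with its underside at about 0.12 m. Both mounts are seated, with the tab in the slot at left (155,150), and it is steady, so I'm handing in.

```bash
python3 -c "
from plant import env
print(env.sign_off())"
```

```text
the job is handed in; nothing more can be done
None
```

The loose mount is seated in the empty nest with its tab in the slot, and the job was handed in with the carrier held level and steady about 12 cm up, both mounts aboard; the sign-off returned no verdict, and I took no separate measurement of the tin and dish at the end.

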